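# Third hand at the frame-joining jig

### The arm

A 7-joint arm with a two-finger parallel gripper is mounted at the origin on the work surface. World frame = base frame: x ahead of the robot, y to its left, z up, the work surface at z = 0. Lengths are in m, angles in degrees, forces in N, time in s.
With the tool pointing down it reaches from about 0.425 to 0.875 m from the base axis. Payload 4.7 kg.
Tool frame: the origin (TCP) lies on the centre line of the jaws, within the pads' length; the fingertips stand 8 mm ahead of it and the grasp point (between the pads) lies 11 mm behind it; z points along the fingers, x is the direction in which the jaws open and shut, and the axes are right-handed (so a half turn about z gives the same grasp; the last joint's range is limited). The gripper opens to 87 mm and grips with 3 to 60 N. Pads are 19 mm wide; open, the fingers measure 117 mm over their backs; the gripper's body (75 mm by 190 mm) begins 51 mm behind the grasp point.
Start: joints at [-67.317, 18.392, -4.016, 83.108, 1.295, 78.541, -3.26], TCP at [0.242, 0.603, 0.231] pointing down, gripper open.
Joint ranges: [-163.93, 163.93], [-17.29, 119.83], [-79.2, 71.16], [3.27, 140.29], [-89.18, 269.18], [5.43, 117.66], [-154.24, 154.24]. Speed limits (degrees/s): [147.25, 147.25, 180, 180, 180, 180, 180].

### API

Orientations are given as [roll, pitch, yaw] about the fixed x, y, z axes, in that order (R = Rz(yaw) Ry(pitch) Rx(roll)).
In Python, from cell import telemetry, read_camera, get_calibration, sign_off gives the robot as it stands. The module is installed in compiled form; this text tells all that it offers.
- The arm moves only by the tool carry_out, never from a script. Its arguments are lists of equal length, an entry for each row: "translation": the shift along the tool's x, y, z in cm, a list of three; "turn": the turn about the tool's z in rad; "gripper": the opening, from 0 (shut) to 1 (fully open). In form: {"translation": [[dx, dy, dz], ...], "turn": [turn, ...], "gripper": [gripper, ...]}. A call has 1 to 5 rows; each row is the pose to reach, as a shift and turn from the pose commanded when the call began, along the tool's axes at that moment; what a row does not reach only later rows make up. A row lasts 1/8 s, in which the tool goes at most 62.5 mm and 10.7 degrees, less where a joint would pass 70% of its speed; a pose out of reach is approached as far as the arm can. A call with a gripper value outside its range is refused whole. The fingers move at their own pace and stop on an object; "squeeze" is the grip in N (left out, the last holds). Time passes only in rows, so rows that repeat a pose let the fingers close. It gives the time, the measured TCP pose, the force and the opening at its end, in the units of the state.
- telemetry.get_obs(): the state, without advancing time (a new reading comes with each control period).
- read_camera(name): name is "scene" or "top" or "wrist"; returns the picture (400x640x3 uint8, red, green, blue); there is no depth.
- get_calibration(name): a dict with "fx", "fy", "cx", "cy" (pixels), "k1" (the pictures are not rectified: a ray, as slopes to the right and down, at radius r is drawn at 1 + k1 r^2 times it, then the intrinsics apply), "R" (3x3) and "t" (3): a world point X has camera coordinates R X + t. Camera axes: x right, y down, z forward; pixel columns grow to the right and rows downward; lengths in m; the calibration is good to about 2 mm. A picture is of the moment at which its call begins: read the wrist's pose just before it. get_calibration takes no time and is no camera call; for the wrist camera it gives the pose at the moment of the call.
- sign_off(): hands the job in, once; it reports no verdict.
The state is a dict: "time_s": time; "qpos": joint angles; "joint_velocities": joint speeds; "effort": joint torques, N m; "tool_pos": TCP position; "tool_rot": TCP orientation; "force": force on the tool from outside, world axes, zero at the start; "wrist_torque": the same for the moment, N m; "grip_width": finger opening in m.
Only numpy, scipy, OpenCV 4.12 (cv2) and the standard library are available. Lean on these libraries where they do the work, as an engineer would, in place of code of your own. Each camera call takes 0.05 s, during which the arm holds its last target.

### The job

In the frame jig, butt the loose walnut (dark brown) rail against the walnut cross rail so that I can screw the corner: lay the loose rail down between the jig's two guides, then slide it against the sprung cross rail and push gently until the pointer stands in the middle of the green zone, never letting it run on into the red. Keep pushing steadily and finish like that, still holding the rail there: do not let go. Leave the other rails, the tools and everything else on the table where they are.

Things in the scene. Friction and masses are not known exactly. Their poses are not given: they have to be found in the camera images.
- walnut_center (a point): The loose walnut rail to be fitted, dark brown, about 0.13 kg (varies), 160 x 25 x 45 mm high (x along its length, y across, z up), standing on its 25 mm edge; a plain bar, both ends alike. This point is its centre, 22.5 mm above its underside. The other dark brown rail is the cross rail, which is part of the jig.
- walnut: The same walnut rail; origin at the centre of its underside, axes as above.
- bed (a point): Point on top of the jig's bed (10 mm above the table), on the centre line between its two aluminium guides. x points along the guides towards the cross rail, z up. The guides run from x = -150 to +60 mm and stand 11 mm above the bed: gripping fingers must stay above them. The channel is 31 mm wide at the bed and flares to 42 mm at the top.
- butt (a point): Point on the bed, 75 mm in x from bed (same axes), under the face of the cross rail as it stands with the spring at rest. The loose rail's front end meets the cross rail here, its centre then at x = -80 mm; put down with its centre at x = -115 mm it leaves a 35 mm gap. With the pointer mid-green the centre is at x = -62 mm.
- jig: The jig's plywood base, 340 x 150 x 10 mm, fixed to the table; axes as bed, origin 10 mm under it. It runs from x = -155 to +185 mm. The cross rail stands across it: 25 mm thick, from y = -45 to +80 mm, 46 mm high over the bed, with two small dark clamps on top (51 mm). Behind it a blue spring block, 50 mm high, at x = +165 to +183 mm.
- carriage (a joint): Travel (m) of the sprung carriage with the cross rail: 0 at rest, grows as pushed along +x, stop at 0.036. The spring pushes back 600 N per m (7 N at 0.012, 11 at 0.018, 14 at 0.024) and returns it when released. A black pointer on its -y side moves with it over a 36 mm strip: white from 0 to 0.012, green to 0.024, red beyond.
- oak_center (a point): Loose light oak rail, to be left alone: 160 x 25 x 45 mm high (x along its length, y across, z up), standing on its 25 mm edge; a plain bar, both ends alike. This point is its centre, 22.5 mm above its underside.
- white_center (a point): Loose white-painted rail, to be left alone: 160 x 25 x 45 mm high (x along its length, y across, z up), standing on its 25 mm edge; a plain bar, both ends alike. This point is its centre, 22.5 mm above its underside.
- glue: White glue bottle, diameter 52 mm, 140 mm high, origin at the centre of its underside; leave alone.
- mallet: Hammer lying on the table; leave alone.
- weight: Brass paperweight with a knob, diameter 60 mm, 60 mm high, origin at its underside; leave alone.
- tub: Blue plastic cup, diameter 70 mm, 45 mm high, origin at its underside; leave alone.
- brush: Dusting brush lying on the table; leave alone.

How it is judged (in metres and radians):
On the way, in this order (a step that is already met when the one before it is completed fails the run):
1. the walnut rail lies on the bed between the two guides (y of walnut_center in the frame of bed between -0.005 and 0.005 m and z of walnut_center in the frame of bed between 0.018 and 0.0275 m and x of walnut_center in the frame of bed between -0.09 and 0.025 m and angle between the x axis of walnut and the x axis of jig, either way round below 0.07 rad), for 0.1 s.
2. the walnut rail presses the cross rail back into the green zone and is held there (all of step 1 and value of joint carriage between 0.011 and 0.025 m and contact force between walnut and carriage between 5.5 and 17 N and (contact force between walnut and the fingers above 3 N or contact force between walnut and the arm above 3 N) and contact force between each of the fingers, the arm and carriage below 0.5 N), for 1 s.
At the end, for the whole second after the job is handed in: The walnut rail lies on the bed between the guides (within 5 mm of the centre line and bed, and 4 degrees), held or pushed by the robot with over 3 N; it alone presses the cross rail with 5.5 to 17 N, the carriage at 11 to 25 mm of travel (all of step 2); the arm keeps its last pose, push and grip.
It fails at once if the pointer ran deep into the red (beyond 29 mm) (value of joint carriage above 0.029 m).
It fails at once if another rail, a tool or other thing on the table was shifted by more than 40 mm (distance of any of oak_center, white_center, glue, mallet, weight, tub, brush from where it was at the start of the episode above 0.04 m).
It also fails if it takes over 45 s, if anything falls off the work surface, if the arm or the gripper's body presses on something with over 40 N, if the wrist force passes 120 N, or if a joint passes its speed limit or range.

## Working session

There is one attempt and no reset: what is moved stays moved. The work goes in short steps, Python scripts to look and compute and a tool call to move; the robot and the scene stay as the last step left them, time stands still between calls to the robot, and variables do not carry over. Pictures are saved under pics/ and viewed, and the job is handed in when it is done.

Besides the shell and the picture viewer there is one more tool, called after "Request:" as name(argument=value, ...), one argument or row to a line, values as JSON. carry_out: Moves the arm, as the interface text tells. Its arguments: {"type":"object","properties":{"translation":{"type":"array","items":{"type":"array","items":{"type":"number"}}},"turn":{"type":"array","items":{"type":"number"}},"gripper":{"type":"array","items":{"type":"number"}},"squeeze":{"type":"number"}},"required":["translation","turn","gripper"]}

```bash
mkdir -p pics; python3 - <<'E'
from cell import telemetry, read_camera, get_calibration
import cv2
o=telemetry.get_obs()
print({k:o[k] for k in('time_s','tool_pos','tool_rot','force','grip_width')})
for n in('scene','top'):
    im=read_camera(n); cv2.imwrite(f'pics/{n}0.png',im[:,:,::-1])
    c=get_calibration(n); print(n,c)
E
```

```text
{'time_s': 0.0, 'tool_pos': array([0.24203545, 0.602683  , 0.22945904]), 'tool_rot': array([1.79994425e+02, 1.09589054e-01, 6.81257149e+01]), 'force': array([ 0.15095254, -0.21701595,  0.4394261 ]), 'grip_width': 0.08696260904700477}
scene {'fx': 478.5076113802782, 'fy': 478.5076113802782, 'cx': 311.52712049287766, 'cy': 201.06169075285763, 'k1': -0.1443503811264847, 'R': array([[ 0.80996985,  0.58637049, -0.01088547],
       [ 0.43717176, -0.61604196, -0.65526572],
       [-0.39093438,  0.52598665, -0.75532003]]), 't': array([-0.52464768, -0.24235686,  1.3989074 ])}
top {'fx': 475.6873928575705, 'fy': 475.6873928575705, 'cx': 312.6696085432955, 'cy': 201.5534499119121, 'k1': -0.13462704139429163, 'R': array([[ 0.05822927, -0.99828538,  0.00597017],
       [-0.97713151, -0.05821844, -0.2045107 ],
       [ 0.20450762,  0.00607487, -0.97884612]]), 't': array([-0.02920996,  0.618441  ,  1.19758199])}
```

View pics/scene0.png

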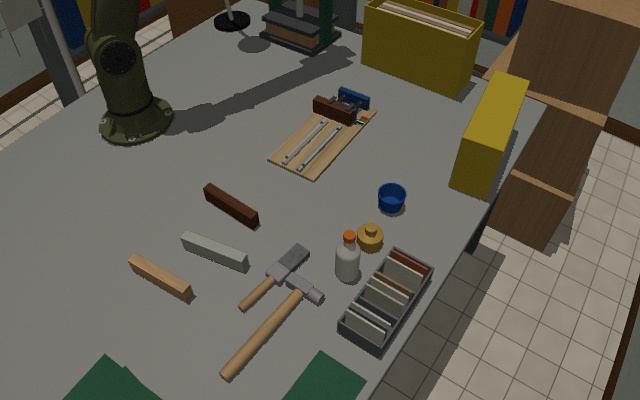

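View pics/top0.png

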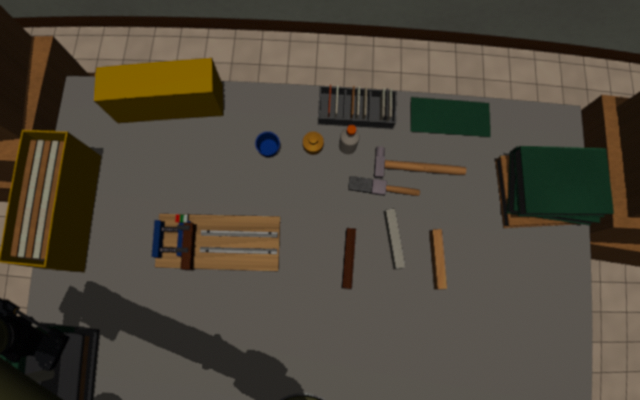

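```bash
cat > h.py <<'E'
import numpy as np,cv2
from cell import telemetry, read_camera, get_calibration
def ray(c,uv):
    uv=np.atleast_2d(np.asarray(uv,float))
    K=np.array([[c['fx'],0,c['cx']],[0,c['fy'],c['cy']],[0,0,1]])
    n=cv2.undistortPointsIter(uv.reshape(-1,1,2),K,np.array([c['k1'],0,0,0,0.]),None,None,(3,50,1e-10)).reshape(-1,2)
    d=np.c_[n,np.ones(len(n))]@c['R']; o=-c['R'].T@c['t']; return o,d
def onz(c,uv,z):
    o,d=ray(c,uv); return o+d*((z-o[2])/d[:,2])[:,None]
def proj(c,X):
    p=np.atleast_2d(X)@c['R'].T+c['t']; n=p[:,:2]/p[:,2:]; r=(n**2).sum(1)[:,None]
    return n*(1+c['k1']*r)*[c['fx'],c['fy']]+[c['cx'],c['cy']]
E
python3 - <<'E'
from h import *
im=cv2.imread('pics/top0.png'); c=get_calibration('top')
cv2.imwrite('pics/topz.png',cv2.resize(np.clip(im[190:300,140:300].astype(float)*1.8,0,255).astype('uint8'),None,fx=5,fy=5,interpolation=cv2.INTER_CUBIC))
b,g,r=[im[:,:,i].astype(int) for i in range(3)]
m=((r>g*1.5)&(r>b*1.6)&(r<125)).astype('uint8')
m[:,:140]=0;m[:,480:]=0;m[:200]=0;m[300:]=0
cs,_=cv2.findContours(m,0,2)
for k in cs:
    if cv2.contourArea(k)>60:
        rr=cv2.minAreaRect(k); print(rr); bx=cv2.boxPoints(rr); print(onz(c,bx,.045).round(3)); print(im[int(rr[0][1]),int(rr[0][0])])
# along column strip
for u in range(338,362): print(u,im[258,u],end=' ')
E
```

```text
((348.5000305175781, 258.0000305175781), (8.679924011230469, 58.65412139892578), 4.23639440536499)
[[ 0.4   -0.082  0.045]
 [ 0.555 -0.087  0.045]
 [ 0.555 -0.11   0.045]
 [ 0.4   -0.105  0.045]]
[10 24 52]
((187.99180603027344, 245.59019470214844), (12.041254043579102, 45.72054672241211), 5.19442892074585)
[[0.423 0.348 0.045]
 [0.546 0.35  0.045]
 [0.545 0.317 0.045]
 [0.423 0.315 0.045]]
[ 9 22 51]
338 [78 85 90] 339 [78 85 89] 340 [78 84 89] 341 [78 85 89] 342 [70 76 81] 343 [46 51 55] 344 [21 27 38] 345 [10 21 44] 346 [ 7 22 50] 347 [ 9 24 52] 348 [10 24 52] 349 [10 23 53] 350 [11 24 53] 351 [ 6 21 48] 352 [10 22 46] 353 [31 38 55] 354 [57 64 71] 355 [75 80 85] 356 [78 84 89] 357 [78 85 90] 358 [78 85 90] 359 [79 85 90] 360 [78 84 89] 361 [78 85 90]
```

View pics/topz.png

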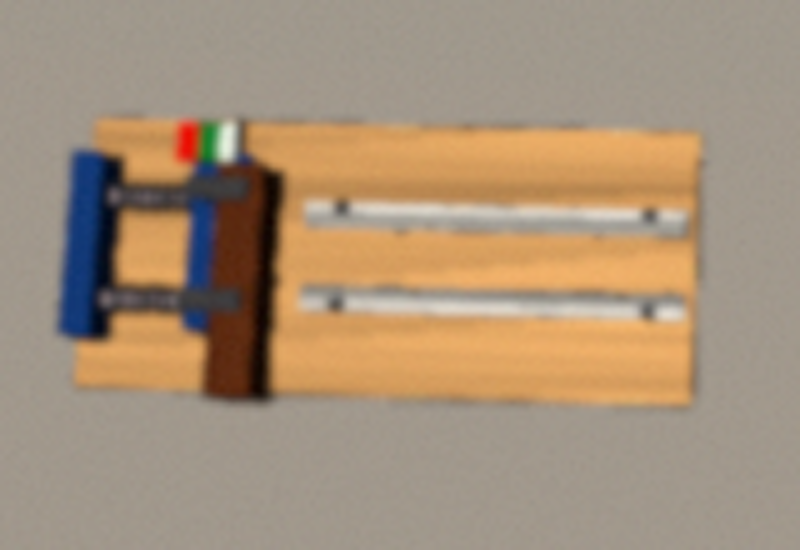

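```bash
python3 - <<'E'
from h import *
c=get_calibration('top')
f=lambda p:(np.array(p,float)+.5)/5-.5+[140,190]
cor=onz(c,f([(97,118),(701,132),(690,405),(75,388)]),.01); print(cor.round(4))
print('mid', ((cor[0]+cor[3])/2).round(4),((cor[1]+cor[2])/2).round(4))
q=onz(c,f([(304,200),(686,213),(300,309),(685,320)]),.021)
f_=(q[0]+q[2])/2; b_=(q[1]+q[3])/2; print(q.round(4),f_.round(4),b_.round(4),np.linalg.norm(f_-b_))
d=f_-b_; print('yaw',np.degrees(np.arctan2(d[1],d[0])))
E
```

```text
[[0.5718 0.4335 0.01  ]
 [0.5845 0.0955 0.01  ]
 [0.435  0.0908 0.01  ]
 [0.4217 0.4282 0.01  ]]
mid [0.4967 0.4308 0.01  ] [0.5097 0.0932 0.01  ]
[[0.5318 0.3088 0.021 ]
 [0.5376 0.0996 0.021 ]
 [0.4723 0.3049 0.021 ]
 [0.4796 0.096  0.021 ]] [0.502  0.3069 0.021 ] [0.5086 0.0978 0.021 ] 0.20918557452907022
yaw 91.79586551745143
```

```bash
cat >> h.py <<'E'
from scipy.spatial.transform import Rotation as Ro
def to(p,yaw=None):
    o=telemetry.get_obs(); R=Ro.from_euler('xyz',o['tool_rot'],degrees=True).as_matrix()
    d=R.T@(np.array(p)-o['tool_pos'])*100
    t=0 if yaw is None else -np.radians((yaw-o['tool_rot'][2]+180)%360-180)
    print('from',o['tool_pos'].round(4),o['tool_rot'].round(2),'cm',d.round(2),'turn',round(t,4),'t',o['time_s'],'F',o['force'].round(1),'q7',o['qpos'][6])
E
python3 -c "
from h import *
to((.47,.30,.23),40)"
```

```text
from [0.242  0.6027 0.2296] [1.800e+02 1.000e-01 6.813e+01] cm [-1.960e+01  3.243e+01 -1.000e-02] turn 0.4909 t 0.1 F [ 0.4 -0.2  0.2] q7 -3.2607585758552298
```

Request:
carry_out(
  translation=[
    [-3,5,0],
    [-6,10,0],
    [-9,15,0],
    [-12,20,0],
    [-15,25,0],
  ],
  turn=[0,0,0,0,0],
  gripper=[1,1,1,1,1],
)

```text
time_s: 0.72
tool_pos: [0.4191, 0.369, 0.2303]
tool_rot: [-180.0, 0.0, 68.1]
force: [1.0, 0.7, 0.1]
grip_width: 0.0869
```

```bash
python3 - <<'E'
from h import *
im=read_camera('wrist'); cv2.imwrite('pics/w1.png',im[:,:,::-1])
to((.478,-.096,.2),88.2)
E
```

```text
from [0.4259 0.3601 0.2305] [179.68   0.21  67.45] cm [-40.11  22.28   3.32] turn -0.3621 t 0.775 F [ 4.  -7.   0.7] q7 24.832406579354505
```

View pics/w1.png

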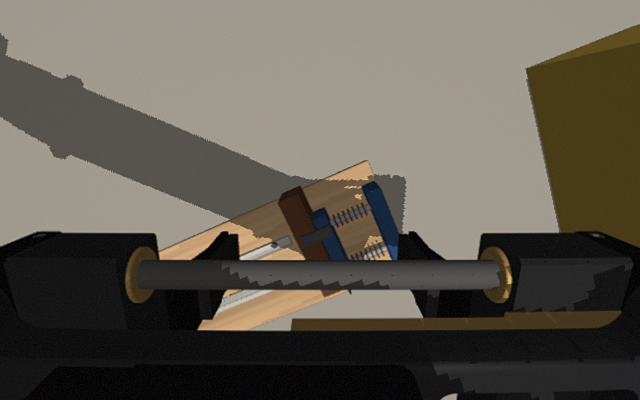

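Request:
carry_out(
  translation=[
    [-5.2,2.5,0],
    [-10.4,5,0],
    [-15.6,7.5,0],
    [-20.8,10,0],
    [-26,12.5,0],
  ],
  turn=[0,-0.08,-0.16,-0.24,-0.35],
  gripper=[1,1,1,1,1],
)

```text
time_s: 1.4
tool_pos: [0.4372, 0.0813, 0.2304]
tool_rot: [180.0, -0.0, 88.4]
force: [0.4, 0.7, 1.2]
grip_width: 0.0868
```

```bash
python3 - <<'E'
from h import *
to((.44,-.096,.2),88.2)
E
```

```text
from [0.4372 0.0813 0.2304] [ 1.7999e+02 -1.0000e-02  8.8380e+01] cm [-17.71   0.78   3.04] turn 0.0031 t 1.4 F [0.4 0.7 1.2] q7 71.86461906510381
```

Request:
carry_out(
  translation=[
    [-5,0.2,1],
    [-10,0.4,2],
    [-14,0.5,3],
    [-16.5,0.5,3],
    [-16.5,0.5,3],
  ],
  turn=[0,0,0,0,0],
  gripper=[1,1,1,1,1],
)

```text
time_s: 2.02
tool_pos: [0.4368, -0.0837, 0.2004]
tool_rot: [-180.0, -0.0, 87.9]
force: [-0.5, 0.4, -0.2]
grip_width: 0.0867
```

```bash
python3 - <<'E'
from h import *
to((.4775,-.096,.1),88.2)
c=get_calibration('wrist')
im=read_camera('wrist'); cv2.imwrite('pics/w2.png',im[:,:,::-1])
im2=im[:,:,::-1].copy()
P=[(.4,-.0845,.045),(.555,-.0845,.045),(.555,-.11,.045),(.4,-.11,.045)]
print(proj(c,P).round(1), -c['R'].T@c['t'])
E
```

```text
from [ 0.4368 -0.0837  0.2004] [-179.98   -0.     87.95] cm [-1.09  4.11 10.04] turn -0.0044 t 2.025 F [-0.5  0.4 -0.2] q7 91.34589354024357
[[316.8 153. ]
 [322.1 295.3]
 [298.9 296.1]
 [290.5 154. ]] [ 0.36692062 -0.08225706  0.35542593]
```

View pics/w2.png

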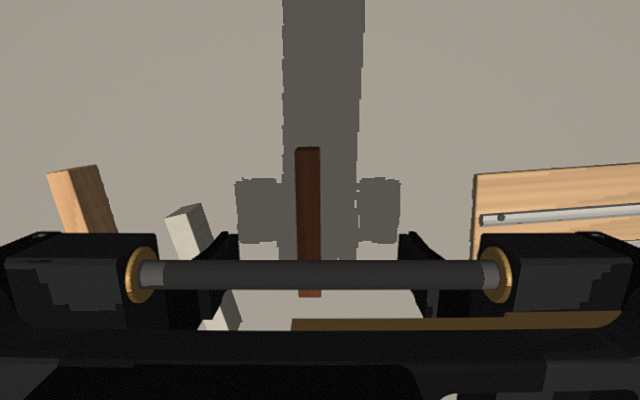

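```bash
python3 - <<'E'
from h import *
im=cv2.imread('pics/w2.png'); c=get_calibration('wrist')
cv2.imwrite('pics/w2z.png',cv2.resize(np.clip(im[135:305,270:350].astype(float)*2,0,255).astype('uint8'),None,fx=4,fy=3.5,interpolation=cv2.INTER_CUBIC))
for v in (170,200,230,250): print(v,[(u,*im[v,u]) for u in list(range(292,300))+list(range(315,325))])
print([(v,*im[v,308]) for v in range(143,158)],[(v,*im[v,310]) for v in range(292,300)])
E
```

```text
170 [(292, np.uint8(81), np.uint8(86), np.uint8(90)), (293, np.uint8(81), np.uint8(87), np.uint8(91)), (294, np.uint8(63), np.uint8(69), np.uint8(75)), (295, np.uint8(28), np.uint8(35), np.uint8(48)), (296, np.uint8(14), np.uint8(25), np.uint8(47)), (297, np.uint8(15), np.uint8(27), np.uint8(43)), (298, np.uint8(21), np.uint8(28), np.uint8(47)), (299, np.uint8(21), np.uint8(30), np.uint8(49)), (315, np.uint8(19), np.uint8(29), np.uint8(50)), (316, np.uint8(21), np.uint8(30), np.uint8(51)), (317, np.uint8(19), np.uint8(29), np.uint8(50)), (318, np.uint8(20), np.uint8(30), np.uint8(50)), (319, np.uint8(25), np.uint8(33), np.uint8(49)), (320, np.uint8(60), np.uint8(67), np.uint8(72)), (321, np.uint8(82), np.uint8(88), np.uint8(91)), (322, np.uint8(79), np.uint8(85), np.uint8(89)), (323, np.uint8(80), np.uint8(86), np.uint8(88)), (324, np.uint8(79), np.uint8(84), np.uint8(89))]
200 [(292, np.uint8(78), np.uint8(84), np.uint8(87)), (293, np.uint8(79), np.uint8(85), np.uint8(88)), (294, np.uint8(82), np.uint8(89), np.uint8(92)), (295, np.uint8(66), np.uint8(72), np.uint8(78)), (296, np.uin
[... 2884 characters left out ...]
3)), (152, np.uint8(24), np.uint8(35), np.uint8(56)), (153, np.uint8(19), np.uint8(33), np.uint8(53)), (154, np.uint8(18), np.uint8(29), np.uint8(51)), (155, np.uint8(20), np.uint8(30), np.uint8(53)), (156, np.uint8(24), np.uint8(35), np.uint8(56)), (157, np.uint8(24), np.uint8(33), np.uint8(55))] [(292, np.uint8(39), np.uint8(59), np.uint8(100)), (293, np.uint8(37), np.uint8(59), np.uint8(99)), (294, np.uint8(39), np.uint8(58), np.uint8(99)), (295, np.uint8(35), np.uint8(55), np.uint8(98)), (296, np.uint8(43), np.uint8(61), np.uint8(96)), (297, np.uint8(95), np.uint8(108), np.uint8(122)), (298, np.uint8(151), np.uint8(162), np.uint8(167)), (299, np.uint8(148), np.uint8(158), np.uint8(165))]
```

View pics/w2z.png

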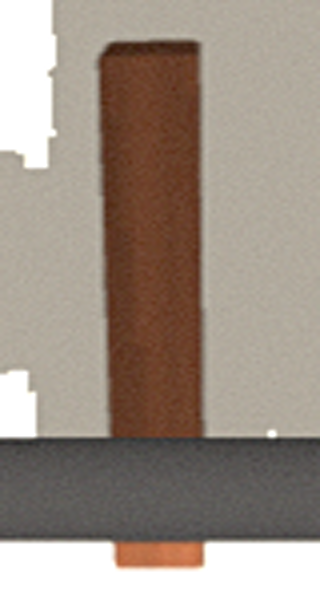

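```bash
python3 - <<'E'
from h import *
c=get_calibration('wrist')
L=onz(c,[(294.7,170),(295.7,200),(296.4,230),(296.9,250)],.045)
Rr=onz(c,[(319.7,170),(319.8,200),(320.3,230),(320.4,250)],.045)
E=onz(c,[(308,150),(310,296.7)],.045)
print(L.round(4),Rr.round(4),E.round(4))
for q in(L,Rr):print(np.degrees(np.polyfit(q[:,0],q[:,1],1)[0]))
E
```

```text
[[ 0.4161 -0.1051  0.045 ]
 [ 0.4466 -0.1057  0.045 ]
 [ 0.4785 -0.1066  0.045 ]
 [ 0.5008 -0.1073  0.045 ]] [[ 0.417  -0.0806  0.045 ]
 [ 0.4474 -0.0815  0.045 ]
 [ 0.4794 -0.082   0.045 ]
 [ 0.5016 -0.0826  0.045 ]] [[ 0.3971 -0.0912  0.045 ]
 [ 0.5566 -0.0958  0.045 ]]
-1.4819647237833053
-1.3117407753484531
```

Request:
carry_out(
  translation=[
    [-0.92,4.04,3],
    [-0.92,4.04,8],
    [-0.92,4.04,13],
    [-0.92,4.04,16.5],
    [-0.92,4.04,17.4],
  ],
  turn=[-0.01,-0.01,-0.01,-0.01,-0.01],
  gripper=[1,1,1,1,1],
  squeeze=40,
)

```text
time_s: 2.7
tool_pos: [0.4756, -0.0907, 0.0243]
tool_rot: [-179.7, -0.0, 88.9]
force: [-0.4, -0.7, 0.0]
grip_width: 0.0871
```

Request:
carry_out(
  translation=[
    [0,0,0],
    [0,0,0],
    [0,0,0],
    [0,0,0],
    [0,0,0],
  ],
  turn=[0,0,0,0,0],
  gripper=[1,0.2,0.2,0.2,0.2],
  squeeze=40,
)

```text
time_s: 3.32
tool_pos: [0.4775, -0.0925, 0.0269]
tool_rot: [180.0, -0.0, 88.8]
force: [0.3, -0.4, -0.2]
grip_width: 0.0547
```

Request:
carry_out(
  translation=[
    [0,0,0],
    [0,0,0],
    [0,0,0],
    [0,0,0],
    [0,0,0],
  ],
  turn=[0,0,0,0,0],
  gripper=[0,0,0,0,0],
  squeeze=40,
)

```text
time_s: 3.95
tool_pos: [0.4773, -0.0927, 0.0266]
tool_rot: [180.0, 0.0, 88.7]
force: [0.4, -0.7, -0.7]
grip_width: 0.0248
```

Request:
carry_out(
  translation=[
    [0,0,0],
    [0,0,0],
    [0,0,0],
  ],
  turn=[0,0,0],
  gripper=[0,0,0],
  squeeze=40,
)

```text
time_s: 4.32
tool_pos: [0.4773, -0.0925, 0.0265]
tool_rot: [-180.0, -0.0, 88.8]
force: [-0.6, -0.3, -0.1]
grip_width: 0.0245
```

Request:
carry_out(
  translation=[
    [0,0,-3],
    [0,0,-6.5],
    [2,0,-9],
    [4,0,-9],
    [6,0,-9],
  ],
  turn=[0,0,0,0.15,0.3],
  gripper=[0,0,0,0,0],
)

```text
time_s: 4.95
tool_pos: [0.4786, -0.0317, 0.1168]
tool_rot: [180.0, -0.1, 71.3]
force: [-0.5, 0.4, -1.8]
grip_width: 0.0247
```

```bash
python3 - <<'E'
from h import *
to((.5078,.1331,.12),1.9)
E
```

```text
from [ 0.4786 -0.0317  0.1168] [ 1.7999e+02 -5.0000e-02  7.1280e+01] cm [16.55 -2.52 -0.3 ] turn 1.2109 t 4.95 F [-0.5  0.4 -1.8] q7 73.6184692377438
```

Request:
carry_out(
  translation=[
    [3.3,-0.5,-0.3],
    [6.6,-1,-0.3],
    [9.9,-1.5,-0.3],
    [13.2,-2,-0.3],
    [16,-2.5,-0.3],
  ],
  turn=[0.16,0.32,0.48,0.64,0.8],
  gripper=[0,0,0,0,0],
)

```text
time_s: 5.58
tool_pos: [0.5052, 0.1287, 0.1193]
tool_rot: [-180.0, 0.0, 25.5]
force: [0.4, 0.4, -1.4]
grip_width: 0.0249
```

```bash
python3 - <<'E'
from h import *
to((.5078,.1331,.12),1.9)
E
```

```text
from [0.5052 0.1287 0.1193] [-1.7998e+02  3.0000e-02  2.5470e+01] cm [ 0.43 -0.29 -0.07] turn 0.4114 t 5.575 F [ 0.4  0.4 -1.4] q7 12.007929059437014
```

Request:
carry_out(
  translation=[
    [0.2,-0.1,0],
    [0.4,-0.3,0],
    [0.4,-0.3,0],
    [0.4,-0.3,0],
    [0.4,-0.3,0],
  ],
  turn=[0.15,0.3,0.41,0.41,0.41],
  gripper=[0,0,0,0,0],
)

```text
time_s: 6.2
tool_pos: [0.5076, 0.1316, 0.1194]
tool_rot: [-180.0, 0.0, 2.3]
force: [0.0, -0.3, -1.4]
grip_width: 0.0248
```

```bash
python3 - <<'E'
from h import *
to((.5078,.1331,.12),1.9)
for n in('wrist','top','scene'):
    im=read_camera(n); cv2.imwrite(f'pics/{n}3.png',im[:,:,::-1])
im=cv2.imread('pics/top3.png')
cv2.imwrite('pics/top3z.png',cv2.resize(np.clip(im[190:300,140:300].astype(float)*1.8,0,255).astype('uint8'),None,fx=5,fy=5,interpolation=cv2.INTER_CUBIC))
E
```

```text
from [0.5076 0.1316 0.1194] [-1.80e+02  2.00e-02  2.34e+00] cm [ 0.02 -0.15 -0.06] turn 0.0076 t 6.2 F [ 0.  -0.3 -1.4] q7 -10.935514429705055
```

View pics/wrist3.png

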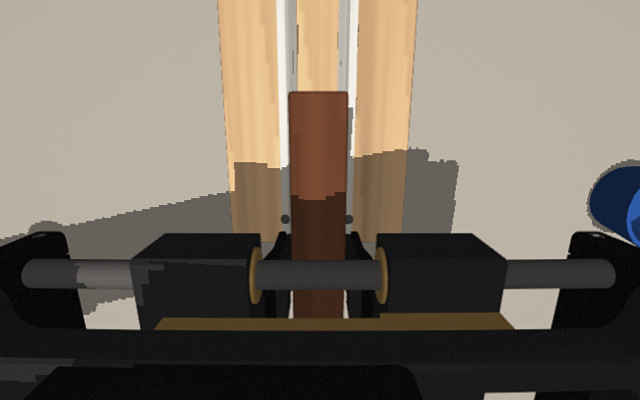

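View pics/top3z.png

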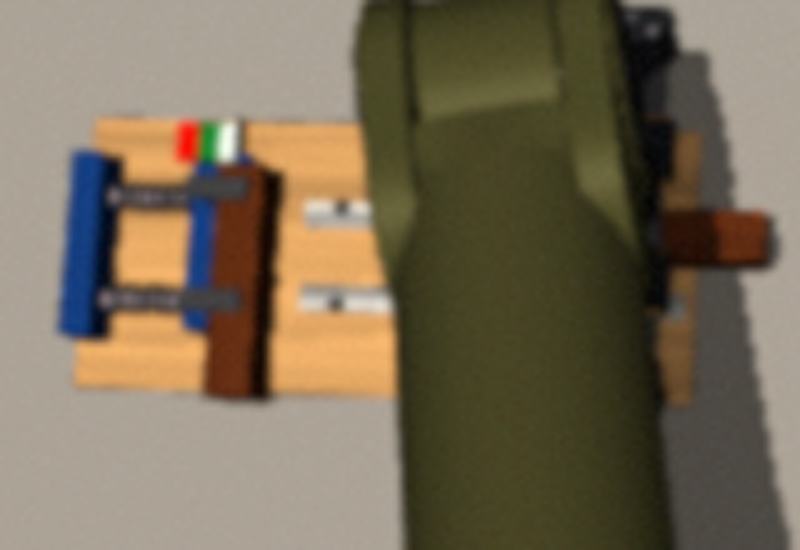

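View pics/scene3.png

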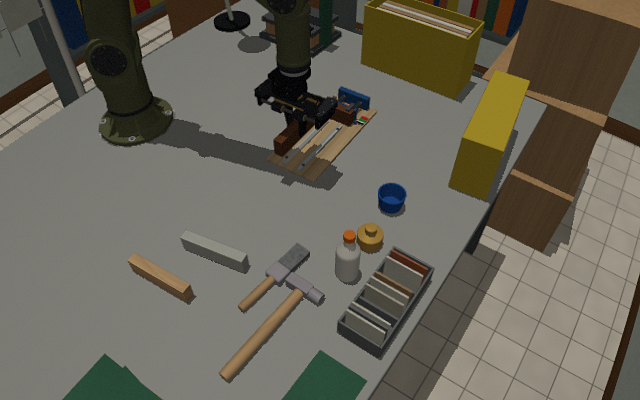

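```bash
python3 - <<'E'
from h import *
im=cv2.imread('pics/wrist3.png'); c=get_calibration('wrist')
cv2.imwrite('pics/w3z.png',cv2.resize(np.clip(im[0:130,215:425].astype(float)*1.0,0,255).astype('uint8'),None,fx=3.8,fy=4.5,interpolation=cv2.INTER_CUBIC))
g=cv2.cvtColor(im,6).astype(int)
for v in(10,40,70): print(v,[(u,g[v,u]) for u in range(270,305)],[(u,g[v,u]) for u in range(332,365)])
for v in(110,150,185):
  print(v,[(u,im[v,u,0]) for u in range(284,294)],[(u,im[v,u,0]) for u in range(342,356)])
E
```

```text
10 [(270, np.int64(188)), (271, np.int64(191)), (272, np.int64(192)), (273, np.int64(193)), (274, np.int64(193)), (275, np.int64(195)), (276, np.int64(223)), (277, np.int64(239)), (278, np.int64(240)), (279, np.int64(239)), (280, np.int64(238)), (281, np.int64(239)), (282, np.int64(236)), (283, np.int64(233)), (284, np.int64(216)), (285, np.int64(186)), (286, np.int64(186)), (287, np.int64(185)), (288, np.int64(170)), (289, np.int64(166)), (290, np.int64(167)), (291, np.int64(164)), (292, np.int64(165)), (293, np.int64(167)), (294, np.int64(168)), (295, np.int64(161)), (296, np.int64(164)), (297, np.int64(208)), (298, np.int64(207)), (299, np.int64(201)), (300, np.int64(198)), (301, np.int64(193)), (302, np.int64(192)), (303, np.int64(192)), (304, np.int64(189))] [(332, np.int64(197)), (333, np.int64(199)), (334, np.int64(199)), (335, np.int64(198)), (336, np.int64(199)), (337, np.int64(199)), (338, np.int64(197)), (339, np.int64(188)), (340, np.int64(185)), (341, np.int64(182)), (342, np.int64(180)), (343, np.int64(182)), (344, np.int64(181)), (345, np.int64(187)), (346, np.int64(18
[... 4267 characters left out ...]
)), (348, np.uint8(117)), (349, np.uint8(120)), (350, np.uint8(186)), (351, np.uint8(233)), (352, np.uint8(231)), (353, np.uint8(224)), (354, np.uint8(178)), (355, np.uint8(135))]
185 [(284, np.uint8(114)), (285, np.uint8(115)), (286, np.uint8(116)), (287, np.uint8(110)), (288, np.uint8(105)), (289, np.uint8(80)), (290, np.uint8(43)), (291, np.uint8(35)), (292, np.uint8(39)), (293, np.uint8(45))] [(342, np.uint8(48)), (343, np.uint8(45)), (344, np.uint8(42)), (345, np.uint8(36)), (346, np.uint8(68)), (347, np.uint8(102)), (348, np.uint8(117)), (349, np.uint8(117)), (350, np.uint8(116)), (351, np.uint8(114)), (352, np.uint8(106)), (353, np.uint8(86)), (354, np.uint8(73)), (355, np.uint8(72))]
```

View pics/w3z.png

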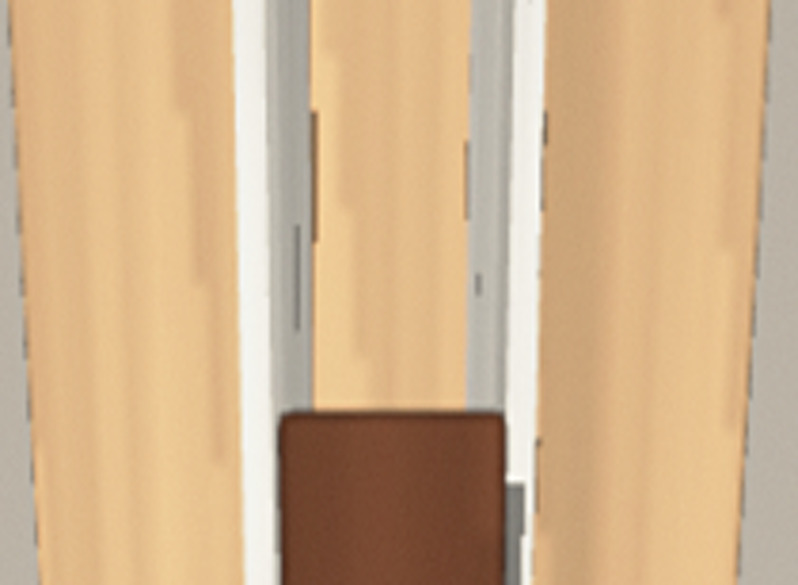

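```bash
python3 - <<'E'
from h import *
c=get_calibration('wrist'); o=telemetry.get_obs(); T=o['tool_pos']; print(T,o['tool_rot'])
zt=T[2]+.0185
v=(10,40,70)
GLi=onz(c,list(zip((284.2,285.1,285.7),v)),.021);GRi=onz(c,list(zip((349.7,348.6,347.9),v)),.021)
GLo=onz(c,list(zip((275.6,276.6,277.3),v)),.021);GRo=onz(c,list(zip((358,356.9,356.2),v)),.021)
def ln(q): p=np.polyfit(q[:,1],q[:,0],1); return p
for n,a,b in(('in',GLi,GRi),('out',GLo,GRo)):
    m=(ln(a)+ln(b))/2; print(n,'slope deg',np.degrees(m[0]),'x at y=.133',np.polyval(m,.133),'at .25',np.polyval(m,.25),'width',np.polyval(ln(b)-ln(a),.2), np.degrees(ln(a)[0]),np.degrees(ln(b)[0]))
w=(110,150,185)
A=onz(c,list(zip((287.7,288.7,289.5),w)),zt);B=onz(c,list(zip((347.7,346.7,346),w)),zt)
m=(ln(A)+ln(B))/2; print('rail',np.degrees(m[0]),np.polyval(m,.133),np.polyval(m,.21),'width',np.polyval(ln(B)-ln(A),.18))
print('front end',onz(c,[(318,92)],zt))
E
```

```text
[0.50774662 0.13155185 0.11955564] [-1.79993507e+02  1.18532254e-03  2.28058677e+00]
in slope deg -2.0503546829885675 x at y=.133 0.5066428231188406 at .25 0.5024559266327758 width 0.04578985640270961 -2.4445211729262413 -1.6561881930508935
out slope deg -2.1497607557840217 x at y=.133 0.5067864831736965 at .25 0.5023965959854211 width 0.05854494993407607 -2.30251963342869 -1.9970018781393535
rail -2.2772918659464843 0.5077418444039757 0.5046813838400726 width 0.024710370218079886
front end [[0.5047812  0.21076908 0.13805564]]
```

Request:
carry_out(
  translation=[
    [-0.06,0,2],
    [-0.06,0,4],
    [-0.06,0,6],
    [-0.06,0,7.5],
    [-0.06,0,7.5],
  ],
  turn=[0.002,0.002,0.002,0.002,0.002],
  gripper=[0,0,0,0,0],
)

```text
time_s: 6.98
tool_pos: [0.5064, 0.1312, 0.0436]
tool_rot: [179.9, 0.1, 2.1]
force: [0.4, -0.1, -1.1]
grip_width: 0.0245
```

Request:
carry_out(
  translation=[
    [0,0,0.3],
    [0,0,0.6],
    [0,0,0.75],
    [0,0,0.75],
  ],
  turn=[0,0,0,0],
  gripper=[0,0,0,0],
)

```text
time_s: 7.48
tool_pos: [0.5072, 0.1316, 0.0371]
tool_rot: [-180.0, -0.0, 2.1]
force: [-0.6, -0.3, -0.7]
grip_width: 0.0245
```

Request:
carry_out(
  translation=[
    [0,0,0.1],
    [0,0,0.1],
    [0,0,0.1],
  ],
  turn=[0,0,0],
  gripper=[0,0,0],
)

```text
time_s: 7.85
tool_pos: [0.5074, 0.1316, 0.0365]
tool_rot: [-180.0, -0.0, 2.1]
force: [-1.7, -0.1, 5.6]
grip_width: 0.0251
```

```bash
python3 - <<'E'
from h import *
to((.5078,.1331,.12),1.9)
for n in('wrist','scene','top'):
    im=read_camera(n); cv2.imwrite(f'pics/{n}4.png',im[:,:,::-1])
im=cv2.imread('pics/scene4.png')
cv2.imwrite('pics/scene4z.png',cv2.resize(np.clip(im[70:190,250:390].astype(float)*1.5,0,255).astype('uint8'),None,fx=5,fy=5,interpolation=cv2.INTER_CUBIC))
to((.5078,.1331,.12),1.9)
E
```

```text
from [0.5074 0.1316 0.0365] [-1.7998e+02 -2.0000e-02  2.1200e+00] cm [ 0.05 -0.15 -8.35] turn 0.0039 t 7.85 F [-1.7 -0.1  5.6] q7 -7.815826205132638
from [0.5074 0.1316 0.0365] [-1.7998e+02 -2.0000e-02  2.1200e+00] cm [ 0.05 -0.15 -8.35] turn 0.0038 t 8.0 F [-1.3 -0.5  6.3] q7 -7.817006597028823
```

View pics/wrist4.png

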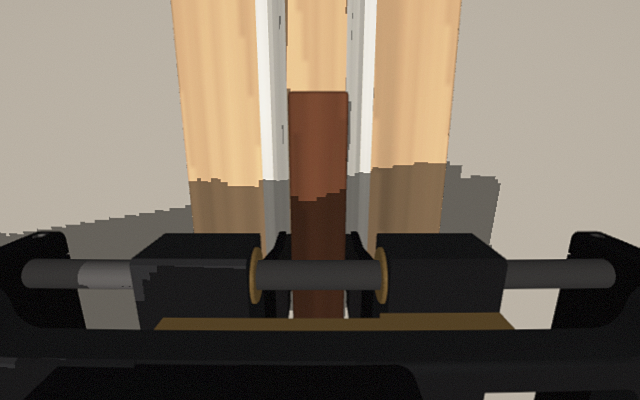

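View pics/scene4z.png

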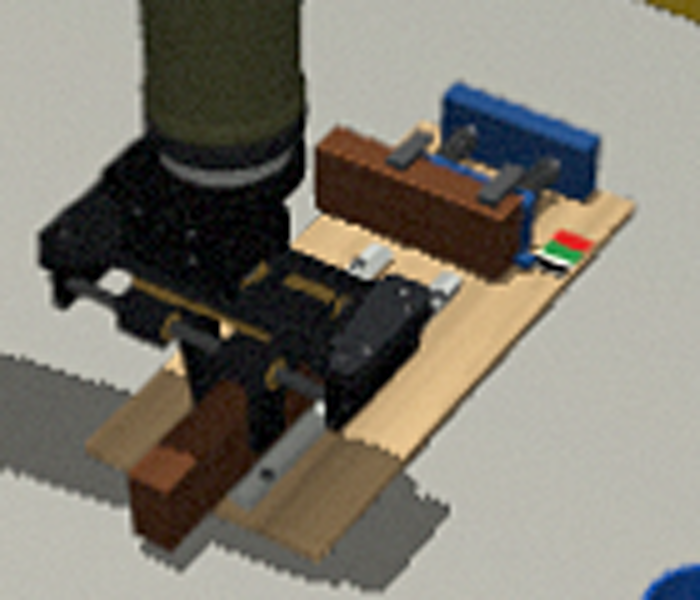

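Request:
carry_out(
  translation=[
    [0,-0.8,-0.07],
    [0,-1.6,-0.07],
    [0,-2.4,-0.07],
    [0,-3,-0.07],
    [0,-3,-0.07],
  ],
  turn=[0,0,0,0,0],
  gripper=[0,0,0,0,0],
)

```text
time_s: 8.62
tool_pos: [0.5059, 0.1624, 0.0366]
tool_rot: [-180.0, 0.0, 2.2]
force: [-0.2, -0.1, -1.2]
grip_width: 0.0245
```

Request:
carry_out(
  translation=[
    [0,-0.1,0],
    [0,-0.3,0],
    [0,-0.3,0],
  ],
  turn=[0,0,0],
  gripper=[0,0,0],
)

```text
time_s: 9.0
tool_pos: [0.506, 0.1646, 0.0368]
tool_rot: [-180.0, -0.0, 2.1]
force: [0.4, -0.4, -0.9]
grip_width: 0.0248
```

```bash
cat > look.py <<'E'
from h import *
import sys
k=sys.argv[1]
to((.5078,.1331,.12),1.9)
for n in('scene','top'):
    im=read_camera(n); cv2.imwrite(f'pics/{n}{k}.png',im[:,:,::-1])
s=cv2.imread(f'pics/scene{k}.png'); t=cv2.imread(f'pics/top{k}.png')
f=lambda a:cv2.resize(np.clip(a.astype(float)*1.6,0,255).astype('uint8'),(400,400),interpolation=cv2.INTER_CUBIC)
cv2.imwrite(f'pics/z{k}.png',np.hstack([f(s[75:145,310:380]),f(t[200:250,150:200])]))
E
python3 look.py 5
```

```text
from [0.506  0.1646 0.0368] [-179.99   -0.      2.12] cm [ 0.07  3.15 -8.32] turn 0.0038 t 9.0 F [ 0.4 -0.4 -0.9] q7 -11.243289496005598
```

View pics/z5.png

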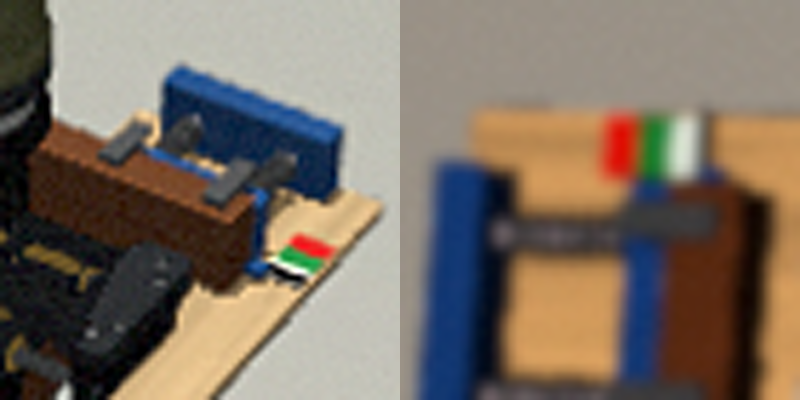

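Request:
carry_out(
  translation=[
    [0,-0.2,0.03],
    [0,-0.4,0.03],
    [0,-0.6,0.03],
    [0,-0.6,0.03],
  ],
  turn=[0,0,0,0],
  gripper=[0,0,0,0],
)

```text
time_s: 9.6
tool_pos: [0.5058, 0.171, 0.0366]
tool_rot: [-180.0, -0.0, 2.1]
force: [1.0, 0.6, -0.6]
grip_width: 0.0252
```

Request:
carry_out(
  translation=[
    [0,-0.2,0.03],
    [0,-0.4,0.03],
    [0,-0.6,0.03],
    [0,-0.6,0.03],
  ],
  turn=[0,0,0,0],
  gripper=[0,0,0,0],
)

```text
time_s: 10.1
tool_pos: [0.506, 0.1766, 0.0365]
tool_rot: [-180.0, -0.1, 2.1]
force: [0.6, -1.6, 4.2]
grip_width: 0.0245
```

```bash
python3 look.py 6
```

```text
from [0.506  0.1766 0.0365] [-1.7999e+02 -5.0000e-02  2.1200e+00] cm [ 0.03  4.36 -8.35] turn 0.0039 t 10.1 F [ 0.6 -1.6  4.2] q7 -12.406331004693616
```

View pics/z6.png

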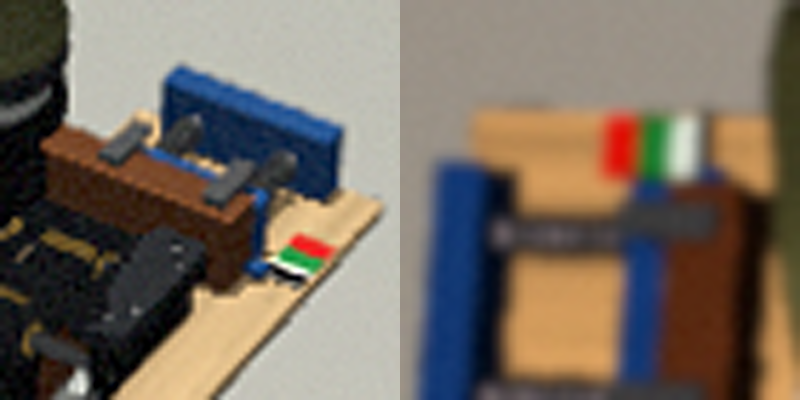

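Request:
carry_out(
  translation=[
    [0,-1.2,-0.04],
    [0,-2.4,-0.04],
    [0,-3.6,-0.04],
    [0,-4.8,-0.04],
    [0,-5.5,-0.04],
  ],
  turn=[0,0,0,0,0],
  gripper=[0,0,0,0,0],
)

```text
time_s: 10.82
tool_pos: [0.5033, 0.2326, 0.0365]
tool_rot: [-180.0, 0.0, 2.2]
force: [-0.4, -2.4, 3.9]
grip_width: 0.0249
```

Request:
carry_out(
  translation=[
    [0,-0.3,0],
    [0,-0.5,0],
    [0,-0.7,0],
    [0,-0.7,0],
  ],
  turn=[0,0,0,0],
  gripper=[0,0,0,0],
)

```text
time_s: 11.32
tool_pos: [0.5032, 0.2387, 0.0365]
tool_rot: [-180.0, -0.0, 2.1]
force: [-0.1, -2.4, 2.4]
grip_width: 0.0247
```

```bash
python3 look.py 7
```

```text
from [0.5032 0.2387 0.0365] [-179.98   -0.      2.11] cm [ 0.07 10.56 -8.35] turn 0.0037 t 11.325 F [-0.1 -2.4  2.4] q7 -18.211400335628994
```

View pics/z7.png

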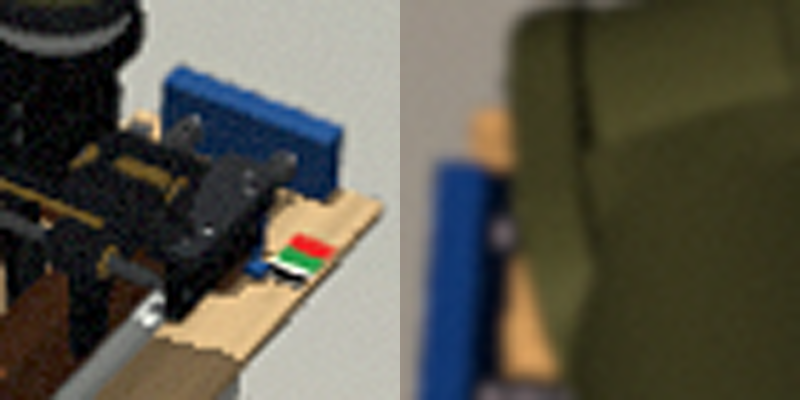

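Request:
carry_out(
  translation=[
    [0,-0.25,0],
    [0,-0.5,0],
    [0,-0.75,0],
    [0,-1,0],
    [0,-1,0],
  ],
  turn=[0,0,0,0,0],
  gripper=[0,0,0,0,0],
)

```text
time_s: 12.05
tool_pos: [0.5029, 0.2479, 0.0365]
tool_rot: [179.9, 0.0, 2.1]
force: [-0.3, -5.2, 4.2]
grip_width: 0.0245
```

```bash
python3 look.py 8
```

```text
from [0.5029 0.2479 0.0365] [1.7995e+02 1.0000e-02 2.1100e+00] cm [ 0.07 11.5  -8.33] turn 0.0037 t 12.05 F [-0.3 -5.2  4.2] q7 -19.092637719735546
```

View pics/z8.png

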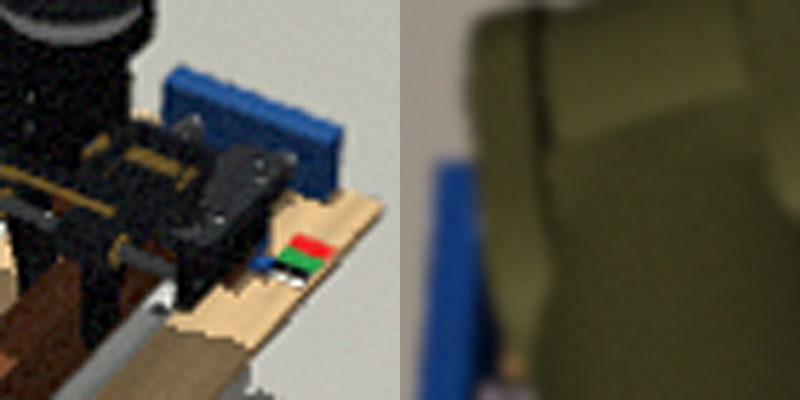

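Request:
carry_out(
  translation=[
    [0,-0.2,-0.02],
    [0,-0.4,-0.02],
    [0,-0.6,-0.02],
    [0,-0.8,-0.02],
    [0,-0.8,-0.02],
  ],
  turn=[0,0,0,0,0],
  gripper=[0,0,0,0,0],
)

```text
time_s: 12.78
tool_pos: [0.5027, 0.2537, 0.0366]
tool_rot: [179.8, 0.1, 2.0]
force: [-0.4, -10.0, 6.4]
grip_width: 0.0244
```

```bash
python3 look.py 9; python3 - <<'E'
from h import *
# pointer in fine zoom
s=cv2.imread('pics/scene9.png'); a=s[108:132,348:376]
cv2.imwrite('pics/p9.png',cv2.resize(np.clip(a*1.5,0,255).astype('uint8'),None,fx=20,fy=20,interpolation=cv2.INTER_CUBIC))
E
```

```text
from [0.5027 0.2537 0.0366] [1.798e+02 6.000e-02 2.050e+00] cm [ 0.07 12.1  -8.3 ] turn 0.0026 t 12.775 F [ -0.4 -10.    6.4] q7 -19.77976420333277
```

View pics/p9.png

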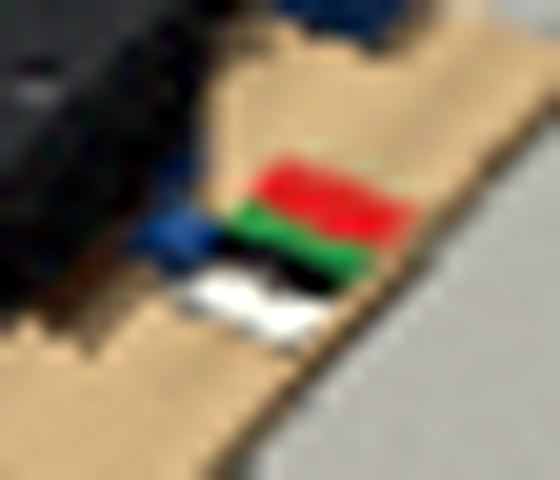

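Request:
carry_out(
  translation=[
    [0,-0.2,-0.03],
    [0,-0.4,-0.03],
    [0,-0.6,-0.03],
    [0,-0.6,-0.03],
    [0,-0.6,-0.03],
  ],
  turn=[0,0,0,0,0],
  gripper=[0,0,0,0,0],
)

```text
time_s: 13.5
tool_pos: [0.5025, 0.2581, 0.0366]
tool_rot: [179.7, 0.1, 2.0]
force: [-0.4, -11.0, 5.4]
grip_width: 0.0245
```

```bash
python3 look.py 10; python3 - <<'E'
from h import *
s=cv2.imread('pics/scene10.png'); a=s[108:132,348:376]
cv2.imwrite('pics/p10.png',cv2.resize(np.clip(a*1.5,0,255).astype('uint8'),None,fx=20,fy=20,interpolation=cv2.INTER_CUBIC))
c=get_calibration('scene')
# expected pixels of strip/pointer: bed frame
d=np.array([-.0366,.9993,0]);n=np.array([-.9993,-.0366,0]);B=np.array([.5029,.248,.01])
E
```

```text
from [0.5025 0.2581 0.0366] [1.797e+02 1.000e-01 2.000e+00] cm [ 0.08 12.56 -8.28] turn 0.0017 t 13.5 F [ -0.4 -11.    5.4] q7 -20.30045421038466
```

View pics/p10.png

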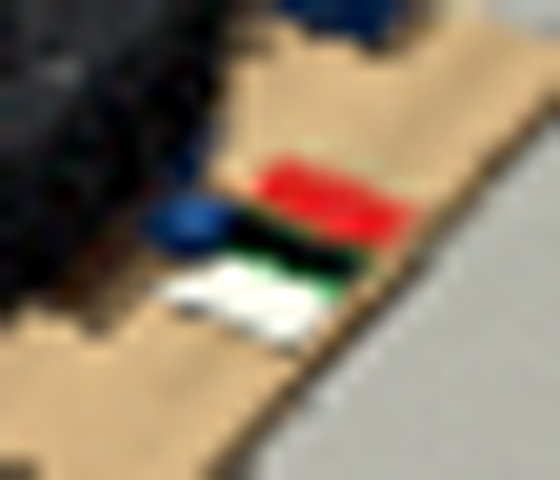

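Request:
carry_out(
  translation=[
    [0,0,0],
    [0,0,0],
    [0,0,0],
    [0,0,0],
    [0,0,0],
  ],
  turn=[0,0,0,0,0],
  gripper=[0,0,0,0,0],
)

```text
time_s: 14.22
tool_pos: [0.5024, 0.2581, 0.0366]
tool_rot: [179.7, 0.1, 2.0]
force: [-0.1, -11.4, 5.5]
grip_width: 0.0243
```

Request:
carry_out(
  translation=[
    [0,0,0],
    [0,0,0],
    [0,0,0],
    [0,0,0],
    [0,0,0],
  ],
  turn=[0,0,0,0,0],
  gripper=[0,0,0,0,0],
)

```text
time_s: 14.85
tool_pos: [0.5024, 0.2582, 0.0366]
tool_rot: [179.7, 0.1, 2.0]
force: [-1.0, -11.6, 5.5]
grip_width: 0.0246
```

```bash
python3 look.py 11; python3 - <<'E'
from h import *
f=lambda a:cv2.resize(np.clip(a*1.5,0,255).astype('uint8'),None,fx=14,fy=14,interpolation=cv2.INTER_CUBIC)
o=[f(cv2.imread(f'pics/scene{k}.png')[108:132,348:376]) for k in(6,11)]
cv2.imwrite('pics/p11.png',np.hstack(o))
w=read_camera('wrist'); cv2.imwrite('pics/wrist11.png',w[:,:,::-1])
E
```

```text
from [0.5024 0.2582 0.0366] [1.797e+02 1.000e-01 2.000e+00] cm [ 0.09 12.56 -8.28] turn 0.0017 t 14.85 F [ -1.  -11.6   5.5] q7 -20.297647320423867
```

View pics/p11.png

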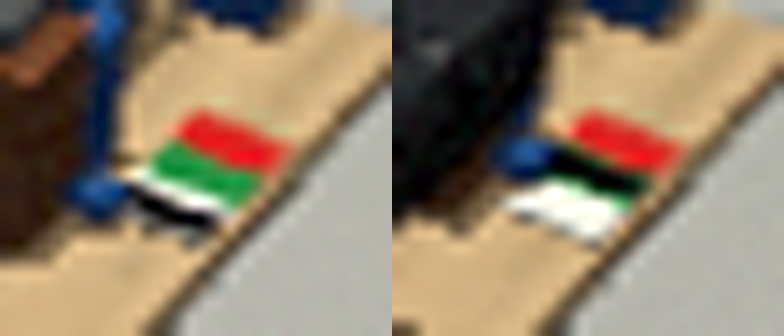

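View pics/wrist11.png

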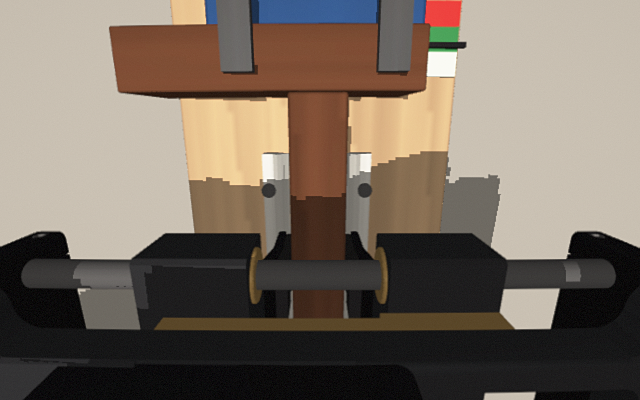

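View pics/scene11.png

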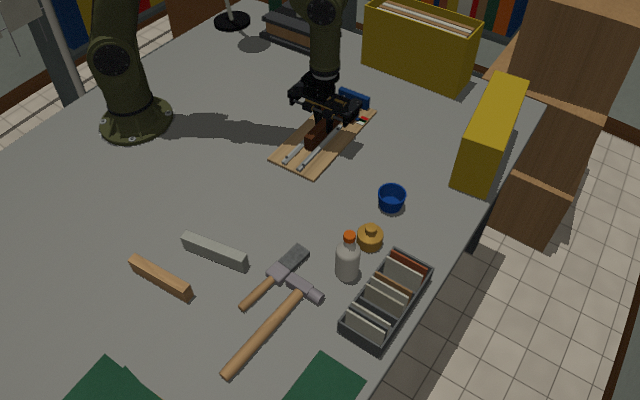

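```bash
python3 - <<'E'
from h import *
d=np.array([-.0366,.9993,0])
c=get_calibration('scene'); w=get_calibration('wrist')
def dark(k,lim=45):
    a=cv2.imread(f'pics/scene{k}.png')[108:132,348:376].astype(float); 
    A=cv2.resize(a,None,fx=10,fy=10,interpolation=cv2.INTER_CUBIC)
    m=(A.max(2)<lim).astype('uint8'); n,l,s,ct=cv2.connectedComponentsWithStats(m)
    return [((ct[i]+.5)/10-.5+[348,108],s[i][4]) for i in range(1,n) if s[i][4]>200]
for k in(6,8,9,10,11): print(k,[(p.round(2),a,(onz(c,[p],.014)@d).round(4)) for p,a in dark(k)])
im=cv2.imread('pics/wrist11.png'); print([(v,*map(int,im[v,445])) for v in range(20,82,1)])
q=onz(w,[(445,27),(445,51),(445,77)],.011); print('strip wrist',q@d)
for z in(.011,.014,.018,.022): print(z,onz(w,[(445,45)],z)@d)
print('scene strip? ')
E
```

```text
6 [(array([350.02, 109.08]), np.int32(732), array([0.37])), (array([351.55, 117.23]), np.int32(8813), array([0.34])), (array([365.41, 108.51]), np.int32(785), array([0.3973])), (array([359.56, 122.66]), np.int32(762), array([0.3315]))]
8 [(array([352.03, 114.64]), np.int32(13724), array([0.3509])), (array([364.94, 108.34]), np.int32(1018), array([0.3973])), (array([360.19, 121.7 ]), np.int32(898), array([0.3362]))]
9 [(array([352.43, 114.36]), np.int32(14277), array([0.3527])), (array([365.36, 108.47]), np.int32(839), array([0.3974])), (array([361.22, 120.7 ]), np.int32(939), array([0.3417]))]
10 [(array([353.27, 114.69]), np.int32(15747), array([0.3527])), (array([365.43, 108.49]), np.int32(813), array([0.3975]))]
11 [(array([353.96, 114.3 ]), np.int32(16681), array([0.3554]))]
[(20, 63, 65, 238), (21, 62, 65, 238), (22, 62, 66, 238), (23, 64, 67, 238), (24, 62, 64, 240), (25, 62, 64, 246), (26, 65, 99, 193), (27, 86, 155, 101), (28, 92, 166, 71), (29, 89, 163, 73), (30, 91, 164, 75), (31, 92, 164, 77), (32, 91, 164, 75), (33, 90, 162, 74), (34, 89, 162, 74), (35, 92, 163, 77), (36,
[... 359 characters left out ...]
55, 243, 250, 250), (56, 243, 250, 249), (57, 244, 250, 250), (58, 244, 250, 250), (59, 244, 250, 250), (60, 242, 249, 249), (61, 244, 250, 250), (62, 244, 250, 250), (63, 243, 249, 249), (64, 243, 250, 250), (65, 244, 250, 250), (66, 244, 250, 250), (67, 244, 250, 250), (68, 244, 250, 250), (69, 244, 250, 250), (70, 244, 250, 250), (71, 244, 250, 250), (72, 243, 250, 249), (73, 244, 250, 250), (74, 246, 252, 252), (75, 253, 255, 255), (76, 194, 211, 209), (77, 92, 117, 140), (78, 142, 195, 237), (79, 148, 202, 238), (80, 148, 200, 235), (81, 146, 198, 234)]
strip wrist [0.35406922 0.34257429 0.32971282]
0.011 [0.34548078]
0.014 [0.34488022]
0.018 [0.34407947]
0.022 [0.34327872]
scene strip?
```

Request:
carry_out(
  translation=[
    [0,-0.15,-0.02],
    [0,-0.3,-0.02],
    [0,-0.42,-0.02],
    [0,-0.42,-0.02],
    [0,-0.42,-0.02],
  ],
  turn=[0,0,0,0,0],
  gripper=[0,0,0,0,0],
)

```text
time_s: 15.62
tool_pos: [0.5023, 0.261, 0.0366]
tool_rot: [179.6, 0.1, 2.0]
force: [-0.9, -13.8, 6.6]
grip_width: 0.025
```

```bash
cat > chk.py <<'E'
from h import *
import sys
d=np.array([-.0366,.9993,0])
to((.5078,.1331,.12),1.9)
w=get_calibration('wrist'); im=read_camera('wrist'); cv2.imwrite(f'pics/wrist{sys.argv[1]}.png',im[:,:,::-1])
col=im[:,445].astype(int)
dk=[v for v in range(0,90) if col[v].max()<90]; print('pointer rows',dk)
wh=[v for v in range(0,95) if col[v].min()>200]; rd=[v for v in range(95) if col[v][0]>180 and col[v][1]<90]; print('white',wh[0],wh[-1],'red end',rd[-1:] )
s0=onz(w,[(445,wh[-1]+.7)],.011)@d
for z in(.011,.014,.018):print(z,onz(w,[(445,np.mean(dk[:5]) if len(dk) else 0)],z)@d-s0)
E
python3 chk.py 12
```

```text
from [0.5023 0.261  0.0366] [1.796e+02 1.300e-01 1.960e+00] cm [ 0.09 12.86 -8.25] turn 0.001 t 15.625 F [ -0.9 -13.8   6.6] q7 -20.658218307250284
pointer rows [42, 43, 44, 45, 46, 47, 48]
white 58 81 red end [31]
0.011 [0.01860123]
0.014 [0.01799864]
0.018 [0.01719519]
```

View pics/wrist12.png

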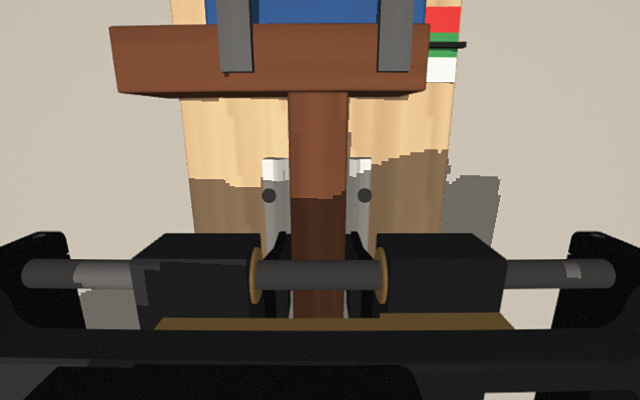

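Request:
carry_out(
  translation=[
    [0,0,0],
    [0,0,0],
    [0,0,0],
    [0,0,0],
    [0,0,0],
  ],
  turn=[0,0,0,0,0],
  gripper=[0,0,0,0,0],
)

```text
time_s: 16.3
tool_pos: [0.5023, 0.261, 0.0366]
tool_rot: [179.6, 0.1, 2.0]
force: [-1.0, -14.2, 6.1]
grip_width: 0.0249
```

Request:
carry_out(
  translation=[
    [0,0,0],
    [0,0,0],
    [0,0,0],
    [0,0,0],
    [0,0,0],
  ],
  turn=[0,0,0,0,0],
  gripper=[0,0,0,0,0],
)

```text
time_s: 16.92
tool_pos: [0.5023, 0.261, 0.0366]
tool_rot: [179.6, 0.1, 2.0]
force: [-0.4, -14.4, 5.9]
grip_width: 0.0247
```

```bash
python3 chk.py 13; python3 -c "
from cell import sign_off; print(sign_off())"
```

```text
from [0.5023 0.261  0.0366] [1.796e+02 1.300e-01 1.960e+00] cm [ 0.09 12.86 -8.25] turn 0.001 t 16.925 F [ -0.4 -14.4   5.9] q7 -20.657166951686893
pointer rows [42, 43, 44, 45, 46, 47, 48]
white 58 81 red end [31]
0.011 [0.01860149]
0.014 [0.01799886]
0.018 [0.01719535]
the job is handed in; nothing more can be done
None
```

The walnut rail is butted against the cross rail with the pointer in the middle of the green. I handed the job in at about 17 s with the arm still gripping and pushing.

- **Fit:** I gripped the rail at its middle, laid it between the guides, slid it up and pushed in small steps. In the wrist picture it lies between the guides, square against the cross rail.
- **Travel:** the last check put the pointer at about 17–18.5 mm, depending on how high it is taken to stand. That reading did not change over the last 1.3 s of holding.
- **Force:** the wrist reads 14.4 N along the push, more than the roughly 11 N the spring should give at 18 mm. I put the rest down to the rail rubbing on the bed, since it is also pressed down with about 6 N. The force on the cross rail itself was not measured.
- **Disagreement on the way:** my first reading of the scene picture (16.5–20 mm) was too high. The wrist picture showed 14.7 mm, and an estimate from an earlier scene picture plus the arm's movement gave 14.6 mm, so I pushed a little further.
- **Other things:** by eye, the scene picture taken while holding at 14.7 mm shows everything else on the table where it was.

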